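# Build up the finned relay unit in its assembly nest

## Task

Build the relay unit up in the dark steel assembly nest, from the bottom: first the finned heat sink in the nest, fins up, fully down between the corner stops; then the comb cover centred on it, its fins fully home between the heat sink's fins; then the zinc mounting plate on its spacers, centred on the cover with its long side across the fins; and last the relay, pins up, in the middle of the plate. Finish each before starting the next, and do not push the green tin, the blue carton or the black tape roll out of their places.

Things in the scene. Friction and masses are not known exactly. Their poses are not given: they have to be found in the camera images.
- nest: dark steel nest, fixed: plate 80 (x) x 108 (y) x 10 mm with four L-shaped corner stops 6 mm higher; pocket between the stops 58 (x) x 90 (y) mm. Each long side is open between its stops for the fingers (y within 33 mm of the middle). Origin: centre of the underside, on the table; z up; pocket floor at z = 10 mm.
- heat_sink: aluminium heat sink, 0.25 kg, fins up: base 50 (x) x 82 (y) x 8 mm, height 26; five fins 5 mm thick along the full x length, at y = -36, -18, 0, 18, 36 mm. Origin: centre of the underside; z up. Same after a half turn. Grasp at mid-length, 50 mm across, closing along x. In the nest its origin is 10 mm above the nest's, its x along the nest's x.
- comb_cover: aluminium comb, 0.2 kg, fins down: top plate 52 (x) x 72 (y) x 8 mm, height 24; four fins 5 mm thick, 62 mm long in x, at y = -27, -9, 9, 27 mm. Plate is also 62 mm in x at the middle (y within 11): grasp there, closing along x. Origin: centre, level with fin tips; z up. Same after a half turn. Home: x along the heat sink's x, origin 10 mm above its origin, plate on its fin tips.
- mount_plate: zinc plate, 0.14 kg, 58 (x) x 88 (y) x 4 mm with a centre hole, on four round spacers 10 mm high at x = +-16, y = +-22 mm; total height 14 mm. Origin: centre, at the underside of the spacers; z up. Same after a half turn. Grasp the long edges, 58 mm across, closing along x. It goes with its y along the comb cover's y, its origin 24 mm above the cover's.
- relay: black relay cube, 0.04 kg, brass pins up: body 28 x 28 x 24 mm, 34 mm high with the pins. Origin: centre of the underside; z up. Grasp the body across two parallel sides. On the mounting plate its origin is 14 mm above the plate's; any yaw will do.
- tin: bystander, to be left in place: round green tin, 69 mm across, 54 mm high. Origin: centre of its underside.
- bulb_carton: bystander, to be left in place: blue and white carton 45 x 60 x 45 mm. Origin: centre of its underside.
- tape: bystander, to be left in place: roll of black tape lying flat, 70 mm across, 19 mm high. Origin: centre of its underside.
Mind the look-alikes: they are no part of the job. Leave any brown look-alike of the heat_sink alone. There is more than one size of the relay; the one meant has the size given above.

How it is judged:
By the outcome, as a careful person would: the job done as asked, in the order asked, and still so for the second after the job is handed in, with the robot touching nothing.
It also fails if it takes over 112 s, if anything falls off the work surface, if the arm or the gripper's body presses on something with over 40 N, if the wrist force passes 120 N, or if a joint passes its speed limit or range.

## Robot

A 6-joint arm with a two-finger parallel gripper is mounted at the origin on the work surface; the furniture and walls round the work are solid. World frame = base frame: x ahead of the robot, y to its left, z up, the work surface at z = 0. Lengths are in m, angles in rad, forces in N, time in s.
With the tool pointing down it reaches from about 0.25 to 0.725 m from the base axis. Payload 4 kg.
Tool frame: the origin (TCP) lies at the very end of the fingers, on their centre line; the grasp point (between the pads) lies 19 mm behind it; z points along the fingers, y is the line along which they close (so a half turn about z gives the same grasp; the last joint's range is limited). The gripper opens to 85 mm and grips with 20 to 120 N. Pads are 22 mm wide; open, the fingers measure 114 mm over their backs; the gripper's body (76 mm by 85 mm) begins 54 mm behind the grasp point. The pads swing forward as they close: fully open they stand 13 mm farther back than shut.
Start: joints at [-1.172, 0.241, 0.005, 1.335, 0, 1.571], TCP at [0.194, -0.461, 0.231] pointing down, gripper open.
Joint ranges: [-2.72, 2.72], [-1.05, 1.87], [-1.09, 1.28], [-1.99, 2.15], [-1.42, 1.44], [-3.14, 3.14]. Speed limits (rad/s): [2.79, 2.79, 3.14, 3.14, 3.14, 3.14].

## Interface

Orientations are given as a unit quaternion [x, y, z, w].
In Python, from workcell import telemetry, vision, workorder gives the robot as it stands.
- The arm moves only by the shell command python3 -m inch 'ROWS'. ROWS is JSON, a list of rows, each a list of 3 entries, a list of its own where there are three numbers: the turn, a rotation vector about the tool's x, y, z scaled (see below), then the shift along the tool's x, y, z scaled (see below), then the closure, from -1 (fully open) to 1 (shut). A call has 1 to 10 rows; each row shifts and turns the commanded pose from where the row before left it, along the tool's axes as they then stand; what a row does not reach is not made up. The controller multiplies each number of a shift by 0.3 m and each number of a turn by 360 degrees. A row lasts 1/12 s, in which the tool goes at most 41.7 mm and 7.16 degrees, less where a joint would pass 70% of its speed; a pose out of reach is approached as far as the arm can. A call with a number of a shift or a turn outside -1 to 1 is refused whole. A call with a gripper value outside its range is refused whole. The fingers move at their own pace and stop on an object; the grip force is fixed at half the most. Time passes only in rows, so rows that do not move let the fingers close. It gives the time, the measured TCP pose, the force, the opening and the grip force at its end, in the units of the state.
- telemetry.get_obs(): the state, without advancing time (a new reading comes with each control period).
- vision.camera(name): name is "scene" or "top"; returns a dict with "img" (400x640x3 uint8, red, green, blue), "fov_y" (degrees; the focal length in pixels is half the picture's height over the tangent of half this angle, whatever the lens; pixels are square), "cx", "cy" (the principal point, pixels), "D" ([k1, k2, p1, p2, k3] as OpenCV has them; the pictures are not rectified), "pose" (4x4, takes a point from camera to world coordinates). Camera axes: x right, y up, looking along -z (the intrinsics and any distortion apply to the point x, -y, -z); pixel columns grow to the right and rows downward; lengths in m; the calibration is good to about 2 mm. A picture is of the moment at which its call begins. There is no depth.
- workorder.job_done(): hands the job in; it is judged then, once.
The state is a dict: "clock": time; "joint_pos": joint angles; "joint_vel": joint speeds; "tau": joint torques, N m; "eef_pos": TCP position; "tool_rot": TCP orientation; "ft_force": force on the tool from outside, world axes, zero at the start; "ft_torque": the same for the moment, N m; "grip_width": finger opening in m; "grasp_force": force on a finger pad.
Only numpy, scipy, OpenCV 4.12 (cv2) and the standard library are available. Lean on these libraries where they do the work, as an engineer would, in place of code of your own. Each camera call takes 0.05 s, during which the arm holds its last target. There are 200 camera calls.

## Working session

There is one attempt and no reset: what is moved stays moved. The work goes in short steps, Python scripts to look and compute and a shell command to move; the robot and the scene stay as the last step left them, time stands still between calls to the robot, and variables do not carry over. Pictures are saved under pics/ and viewed, at most 14 in all, crops included, and the job is handed in when it is done.

```bash
ls; mkdir -p pics
cat > h.py <<'E'
import numpy as np, cv2
from workcell import telemetry, vision, workorder
from scipy.spatial.transform import Rotation as R
def shot(name,fn=None):
    c=vision.camera(name)
    if fn: cv2.imwrite('pics/'+fn,c['img'][:,:,::-1])
    return c
def K(c):
    f=200/np.tan(np.radians(c['fov_y'])/2); return np.array([[f,0,c['cx']],[0,f,c['cy']],[0,0,1.]])
def ray(c,uv):
    p=cv2.undistortPoints(np.array(uv,float).reshape(-1,1,2),K(c),np.array(c['D'],float))[:,0]
    d=np.c_[p[:,0],-p[:,1],-np.ones(len(p))]; T=np.array(c['pose']); return T[:3,3],d@T[:3,:3].T
def onz(c,uv,z):
    o,d=ray(c,uv); return (o+d*((z-o[2])/d[:,2])[:,None])
def proj(c,P):
    T=np.array(c['pose']); q=(np.array(P,float).reshape(-1,3)-T[:3,3])@T[:3,:3]; q=q*[1,-1,-1]
    return cv2.projectPoints(q,np.zeros(3),np.zeros(3),K(c),np.array(c['D'],float))[0][:,0]
E
python3 - <<'E'
from h import *
for n in('scene','top'):
    c=shot(n,n+'0.png'); print(n,np.round(c['pose'],3).tolist(),c['fov_y'],c['D'])
o=telemetry.get_obs(); print(o)
E
```

```text
pics
scene [[-0.72, 0.468, -0.513, 0.021], [-0.694, -0.465, 0.55, 0.578], [0.019, 0.752, 0.659, 0.774], [0.0, 0.0, 0.0, 1.0]] 48.83065050128233 [-0.01129793  0.          0.          0.          0.        ]
top [[-0.006, 0.984, -0.178, 0.357], [-1.0, -0.002, 0.02, 0.007], [0.019, 0.178, 0.984, 1.278], [0.0, 0.0, 0.0, 1.0]] 46.64488391479486 [-0.10955508  0.          0.          0.          0.        ]
{'clock': 0.1, 'joint_pos': array([-1.17200530e+00,  2.41331819e-01,  3.87586407e-03,  1.33522791e+00,
        2.20207675e-05,  1.57080600e+00]), 'joint_vel': array([-9.64886636e-04, -1.75398191e-03,  1.68079593e-03,  5.72775108e-04,
       -7.65845797e-05,  1.04686248e-03]), 'tau': array([ 1.68001293e-04, -3.73137403e+01,  2.53010935e+01,  1.09074658e-02,
        5.03254705e-05,  1.03648912e-05]), 'eef_pos': array([ 0.19393759, -0.46023888,  0.23051136]), 'tool_rot': array([ 9.80187015e-01,  1.98072017e-01, -1.76150716e-04, -9.27247988e-04]), 'ft_force': array([-0.59921957,  0.11010846, -0.28875866]), 'ft_torque': array([-0.06491996,  0.00604457,  0.013471  ]), 'grasp_force': 0.0, 'grip_width': 0.08514274335619527}
```

View pics/top0.png

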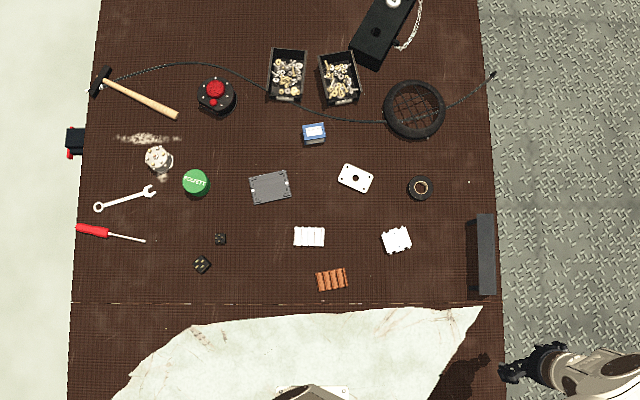

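View pics/scene0.png

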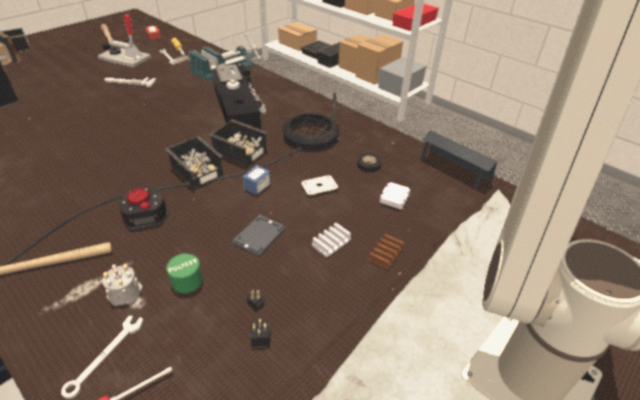

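The top view shows the nest at (270,187), plate (355,178), heat sink (309,236), cover (397,240), brown look-alike (332,279), and two relays at (202,264) and (220,238). The tin is at (195,182), the carton at (314,133) and the tape at (420,188). The scene view shows the same layout.

Run:
```python
from h import *
t=cv2.imread('pics/top0.png'); s=cv2.imread('pics/scene0.png')
cv2.imwrite('pics/tc.png',cv2.resize(t[150:300,185:445],None,fx=3,fy=3,interpolation=cv2.INTER_CUBIC))
cv2.imwrite('pics/sc.png',cv2.resize(s[170:355,220:420],None,fx=3.2,fy=3.2,interpolation=cv2.INTER_CUBIC))
c=shot('top')
for n,uv,z in [('nest',(270,187),.01),('plate',(355,178),.014),('hs',(309,236),.026),('comb',(397,240),.024),('rL',(202,264),.024),('rS',(220,238),.02)]: print(n,onz(c,[uv],z)[0].round(3))
```

```text
nest [0.63  0.115 0.01 ]
plate [ 0.655 -0.122  0.014]
hs [0.491 0.007 0.026]
comb [ 0.479 -0.233  0.024]
rL [0.416 0.295 0.024]
rS [0.486 0.249 0.02 ]
```

View pics/tc.png

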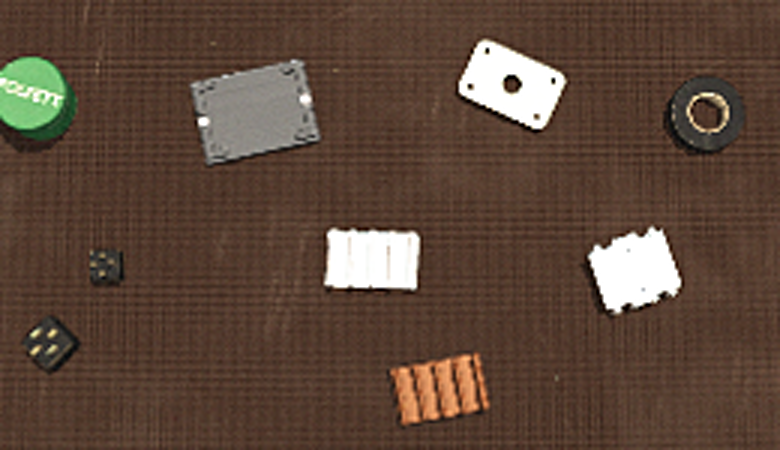

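View pics/sc.png

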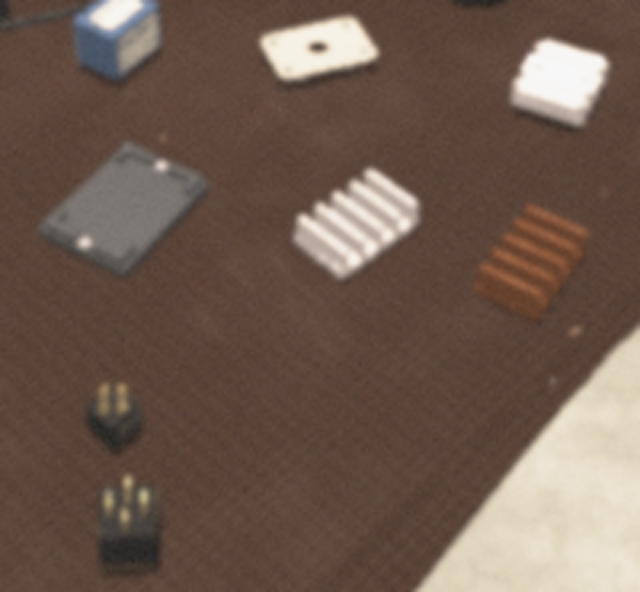

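The crops show the nest's long axis tilted in the top view, with its long sides marked by white dots at the short ends. The heat sink is nearly axis-aligned, the cover is tilted, and the larger relay is turned about 45°. I'll fit model silhouettes in both cameras.

```bash
cat > fit.py <<'E'
from h import *
from scipy.optimize import minimize
def box(x0,x1,y0,y1,z0,z1): return np.array([[x,y,z] for x in(x0,x1) for y in(y0,y1) for z in(z0,z1)])/1e3
def cb(w,d,z0,z1,x=0,y=0): return box(x-w/2,x+w/2,y-d/2,y+d/2,z0,z1)
HS=[cb(50,82,0,8)]+[cb(50,5,8,26,0,y) for y in(-36,-18,0,18,36)]
CO=[cb(52,72,16,24),cb(62,22,16,24)]+[cb(62,5,0,24,0,y) for y in(-27,-9,9,27)]
PL=[cb(58,88,10,14)]+[cb(8,8,0,10,x,y) for x in(-16,16) for y in(-22,22)]
NE=[cb(80,108,0,10)]
RE=[cb(28,28,0,24)]
S=4
def sil(c,M,p,z,win,sc=1):
    u0,v0,u1,v1=win; m=np.zeros(((v1-v0)*S,(u1-u0)*S),np.uint8)
    Rz=R.from_euler('z',p[2]).as_matrix()
    for b in M:
        q=(proj(c,b*sc@Rz.T+[p[0],p[1],z])-[u0,v0]+.5)*S-.5
        cv2.fillConvexPoly(m,cv2.convexHull(np.round(q*16).astype(np.int32)),255,shift=4)
    return cv2.GaussianBlur(m,(0,0),3)/255.
def mask(c,win,feat):
    u0,v0,u1,v1=win; im=c['img'][v0:v1,u0:u1].astype(float)
    f={'b':im[...,2],'d':255-4*np.clip(im[...,0]-im[...,2],0,60)}[feat]
    f=cv2.resize(f,None,fx=S,fy=S,interpolation=cv2.INTER_LINEAR).clip(0,255).astype(np.uint8)
    if feat=='b': t,m=cv2.threshold(f,0,255,cv2.THRESH_OTSU)
    else: t,m=cv2.threshold(f,0,255,cv2.THRESH_OTSU)
    n,l,st,_=cv2.connectedComponentsWithStats(m); k=1+np.argmax(st[1:,4]); m=np.uint8(l==k)*255
    if feat=='d': m=cv2.morphologyEx(m,cv2.MORPH_CLOSE,np.ones((25,25)))
    return cv2.GaussianBlur(m,(0,0),3)/255.
def fit(cams,M,x,y,yaw,z=0,feat='b',scale=False,r=24,off=True):
    top=max(b[:,2].max() for b in M)
    W=[];MK=[]
    for c in cams:
        u,v=proj(c,[x,y,z+top/2])[0].astype(int); w=(max(u-r,0),max(v-r,0),u+r,v+r); W.append(w); MK.append(mask(c,w,feat))
    def cost(q):
        return sum(((sil(c,M,q[:3],z,w,q[3] if scale else 1)-m)**2).sum() for c,w,m in zip(cams,W,MK))/sum(m.sum() for m in MK)
    best=None
    for dy in(-.25,0,.25):
        q0=np.array([x,y,yaw+dy]+[1.]*scale)
        sx=np.vstack([q0]+[q0+d for d in np.diag([.006,.006,.15]+[.1]*scale)])
        r_=minimize(cost,q0,method='Nelder-Mead',options=dict(initial_simplex=sx,xatol=1e-5,fatol=1e-6,maxiter=300))
        if best is None or r_.fun<best.fun: best=r_
    return best.x,best.fun
E
cat > run1.py <<'E'
from fit import *
s,t=shot('scene'),shot('top')
for n,M,a,f,sc in [('nest',NE,(.63,.115,.15),'b',0),('hs',HS,(.491,.007,0),'b',0),('comb',CO,(.479,-.233,.3),'b',0),('plate',PL,(.655,-.122,-.35),'b',0),('rL',RE,(.41,.295,.7),'d',1),('rS',RE,(.48,.25,0),'d',1)]:
    r=34 if n=='nest' else 28 if sc==0 else 16
    for cams in ([s,t],[s],[t]):
        q,e=fit(cams,M,*a,feat=f,scale=bool(sc),r=r); print(n,np.round(q,4),round(e,3))
E
python3 run1.py
```

```text
nest [0.6354 0.1147 0.2231] 0.058
nest [0.6383 0.111  0.2187] 0.038
nest [0.6324 0.117  0.2163] 0.018
hs [ 0.4936  0.0066 -0.024 ] 0.012
hs [ 0.495   0.0051 -0.0345] 0.003
hs [ 0.4925  0.0074 -0.0329] 0.002
comb [ 0.4823 -0.2329  0.3261] 0.034
comb [ 0.4852 -0.2373  0.3028] 0.005
comb [ 0.4807 -0.2318  0.3095] 0.005
plate [ 0.6573 -0.124  -0.4387] 0.046
plate [ 0.6595 -0.1257 -0.4337] 0.014
plate [ 0.6564 -0.123  -0.4438] 0.047
rL [0.4152 0.2988 0.9181 1.3205] 0.096
rL [0.4141 0.3006 0.9949 1.331 ] 0.121
rL [0.4154 0.2983 0.7707 1.2859] 0.006
rS [0.4853 0.2509 0.0055 0.9219] 0.044
rS [0.4856 0.2512 0.0411 0.9061] 0.043
rS [0.4847 0.2501 0.0185 0.9804] 0.019
```

```bash
python3 -m inch '[[[0,0,-0.0181],[0,0,0],-1],[[0,0,-0.0181],[0,0,0],-1],[[0,0,-0.0181],[0,0,0],-1],[[0,0,-0.0181],[0,0,0],-1],[[0,0,-0.0181],[0,0,0],-1],[[0,0,-0.0181],[0,0,0],-1],[[0,0,-0.0181],[0,0,0],-1],[[0,0,-0.0181],[0,0,0],-1],[[0,0,-0.0181],[0,0,0],-1],[[0,0,-0.0181],[0,0,0],-1]]'
cat > go.py <<'E'
import sys
from h import *
def go(x,y,z,yaw):
    o=telemetry.get_obs(); p=np.array(o['eef_pos']); Rm=R.from_quat(o['tool_rot']); M=Rm.as_matrix()
    cur=np.arctan2(M[1,1],M[0,1]); d=(yaw-cur+np.pi/2)%np.pi-np.pi/2
    Rt=np.column_stack([[-np.sin(yaw),np.cos(yaw),0],[np.cos(yaw),np.sin(yaw),0],[0,0,-1]])
    if np.dot(Rt[:,1],M[:,1])<0: Rt[:,:2]*=-1
    rv=(Rm.inv()*R.from_matrix(Rt)).as_rotvec()
    s=M.T@(np.array([x,y,z])-p)
    print('t',round(o['clock'],2),'pos',p.round(4),'yaw',round(cur,4),'F',np.round(o['ft_force'],1),'grip',round(o['grip_width'],4),round(o['grasp_force'],1))
    print('turn units',(rv/2/np.pi).round(4),'shift units',(s/.3).round(4),'min rows shift',round(np.linalg.norm(s)/.0417,1),'turn',round(np.degrees(np.linalg.norm(rv))/7.16,1))
    s2=Rt.T@(np.array([x,y,z])-p); print('shift units after turn',(s2/.3).round(4))
if __name__=='__main__': go(*map(float,sys.argv[1:5]))
E
python3 go.py .4935 .0065 .1 -.033
python3 - <<'E'
from fit import *
s,t=shot('scene'),shot('top')
NE2=NE+[box(*sorted((sx*29,sx*40)),*sorted((sy*33,sy*54)),10,16) for sx in(-1,1) for sy in(-1,1)]+[box(*sorted((sx*20,sx*40)),*sorted((sy*45,sy*54)),10,16) for sx in(-1,1) for sy in(-1,1)]
for cams in ([s,t],[s],[t]): print(fit(cams,NE2,.634,.115,.217,r=34))
E
```

```text
clock: 1.08
eef_pos: [0.1941, -0.4606, 0.2311]
tool_rot: [0.717, 0.697, 0.0, -0.0]
ft_force: [0.3, 0.2, 0.7]
grip_width: 0.0855
grasp_force: 0.0
t 1.08 pos [ 0.1941 -0.4606  0.2311] yaw -0.0291 F [0.3 0.2 0.7] grip 0.0855 0.0
turn units [-0.     -0.0001  0.0006] shift units [1.5854 0.9523 0.4376] min rows shift 13.7 turn 0.0
shift units after turn [1.5892 0.9461 0.4371]
(array([0.63399597, 0.11512533, 0.22821489]), np.float64(0.07108335469029514))
(array([0.63802258, 0.11109144, 0.25130995]), np.float64(0.07350492954579883))
(array([0.63207733, 0.11668493, 0.22350429]), np.float64(0.024627709278335054))
```

```bash
python3 -m inch '[[[0,0,0],[0.106,0.063,0.02],-1],[[0,0,0],[0.106,0.063,0.02],-1],[[0,0,0],[0.106,0.063,0.02],-1],[[0,0,0],[0.106,0.063,0.02],-1],[[0,0,0],[0.106,0.063,0.02],-1],[[0,0,0],[0.106,0.063,0.03],-1],[[0,0,0],[0.106,0.063,0.03],-1],[[0,0,0],[0.106,0.063,0.03],-1],[[0,0,0],[0.106,0.063,0.03],-1],[[0,0,0],[0.106,0.063,0.03],-1]]' >/dev/null;  python3 -m inch '[[[0,0,0],[0.106,0.063,0.03],-1],[[0,0,0],[0.106,0.063,0.03],-1],[[0,0,0],[0.106,0.063,0.03],-1],[[0,0,0],[0.106,0.063,0.03],-1],[[0,0,0],[0.1,0.06,0.03],-1],[[0,0,0],[0,0,0],-1],[[0,0,0],[0,0,0],-1]]'; python3 go.py .4935 .0065 .002 -.033
```

```text
clock: 2.6
eef_pos: [0.4932, 0.0059, 0.1104]
tool_rot: [0.719, 0.695, -0.001, -0.0]
ft_force: [-0.5, -0.9, 0.7]
grip_width: 0.0856
grasp_force: 0.0
t 2.6 pos [0.4932 0.0059 0.1104] yaw -0.0335 F [-0.5 -0.9  0.7] grip 0.0856 0.0
turn units [-0.0003  0.     -0.0001] shift units [0.0021 0.0014 0.3614] min rows shift 2.6 turn 0.0
shift units after turn [0.002  0.0008 0.3614]
```

```bash
python3 -m inch '[[[0,0,0],[0.002,0.001,0.1],-1],[[0,0,0],[0,0,0.1],-1],[[0,0,0],[0,0,0.08],-1],[[0,0,0],[0,0,0.05],-1],[[0,0,0],[0,0,0.03],-1],[[0,0,0],[0,0,0],-1],[[0,0,0],[0,0,0],-1]]'
python3 - <<'E'
from h import *
s=shot('scene')['img'][170:300,260:440]
t=shot('top')['img'][180:280,240:380]
a=cv2.resize(s,None,fx=3,fy=3,interpolation=2)
b=cv2.resize(t,None,fx=1.8,fy=1.8,interpolation=2)
o=np.zeros((390,800,3),np.uint8);o[:390,:540]=a;o[:180,545:797]=b
cv2.imwrite('pics/g1.png',o[:,:,::-1])
E
```

```text
clock: 3.18
eef_pos: [0.4933, 0.0042, 0.0037]
tool_rot: [0.72, 0.694, -0.0, -0.0]
ft_force: [0.3, -0.5, -0.3]
grip_width: 0.0854
grasp_force: 0.0
```

View pics/g1.png

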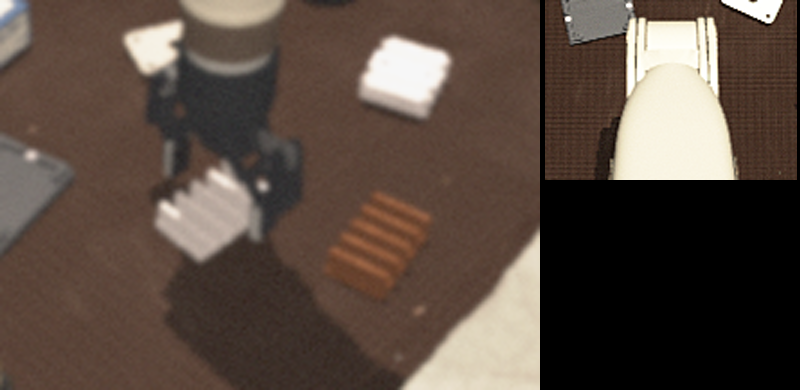

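The scene view shows the fingers straddling the heat sink on either side of its middle fin, at about (165,190) and (262,205) in the crop. I'll close on it.

```bash
python3 go.py .4935 .0065 .002 -.033; python3 -m inch '[[[0,0,0],[0.005,0,0.003],1],[[0,0,0],[0,0,0],1],[[0,0,0],[0,0,0],1],[[0,0,0],[0,0,0],1],[[0,0,0],[0,0,0],1],[[0,0,0],[0,0,0],1],[[0,0,0],[0,0,0],1],[[0,0,0],[0,0,0],1]]' >/dev/null;python3 go.py .4935 .0065 .002 -.033
```

```text
t 3.28 pos [0.4946 0.0045 0.0047] yaw -0.0359 F [0.3 0.3 0.4] grip 0.0854 0.0
turn units [ 0.0004 -0.     -0.0005] shift units [ 0.0066 -0.0038  0.009 ] min rows shift 0.1 turn 0.0
shift units after turn [ 0.0066 -0.0038  0.009 ]
t 3.95 pos [0.4942 0.0065 0.0035] yaw -0.0346 F [-0.7  0.1  6.2] grip 0.048 61.4
turn units [ 0.0003 -0.     -0.0003] shift units [-0.0002 -0.0023  0.0051] min rows shift 0.0 turn 0.0
shift units after turn [-0.0002 -0.0023  0.0051]
```

```bash
python3 -m inch '[[[0,0,0],[0,0,-0.03],1],[[0,0,0],[0,0,-0.06],1],[[0,0,-0.0135],[0,0,-0.08],1],[[0,0,-0.0135],[0,0,-0.06],1],[[0,0,-0.0135],[0,0,0],1],[[0,0,0],[0,0,0],1],[[0,0,0],[0,0,0],1]]' >/dev/null;python3 go.py .6352 .1147 .06 .22
```

```text
t 4.53 pos [0.4929 0.0065 0.0714] yaw 0.2177 F [-0.2 -0.4 -3.4] grip 0.0479 62.8
turn units [-0.0001 -0.     -0.0004] shift units [0.2498 0.5412 0.0376] min rows shift 4.3 turn 0.0
shift units after turn [0.2486 0.5418 0.038 ]
```

```bash
python3 -m inch '[[[0,0,0],[0.03,0.06,0],1],[[0,0,0],[0.044,0.095,0],1],[[0,0,0],[0.044,0.095,0],1],[[0,0,0],[0.044,0.095,0],1],[[0,0,0],[0.044,0.095,0],1],[[0,0,0],[0.03,0.07,0],1],[[0,0,0],[0.013,0.032,0],1],[[0,0,0],[0,0,0],1],[[0,0,0],[0,0,0],1]]' >/dev/null;python3 go.py .6352 .1147 .02 .22
python3 - <<'E'
from h import *
s=shot('scene')['img'][180:280,205:345]
t=shot('top')['img'][140:230,220:330]
a=cv2.resize(s,None,fx=3.3,fy=3.3,interpolation=2)
b=cv2.resize(t,None,fx=3,fy=3,interpolation=2)
o=np.zeros((330,800,3),np.uint8);o[:,:462]=a;o[:270,465:795]=b
cv2.imwrite('pics/g2.png',o[:,:,::-1])
E
```

```text
t 5.28 pos [0.6346 0.1149 0.0694] yaw 0.2192 F [ 1.  -1.1 -3.1] grip 0.0482 63.0
turn units [-0.0006  0.     -0.0001] shift units [-0.0009  0.0025  0.1646] min rows shift 1.2 turn 0.0
shift units after turn [-0.001   0.0019  0.1646]
```

View pics/g2.png

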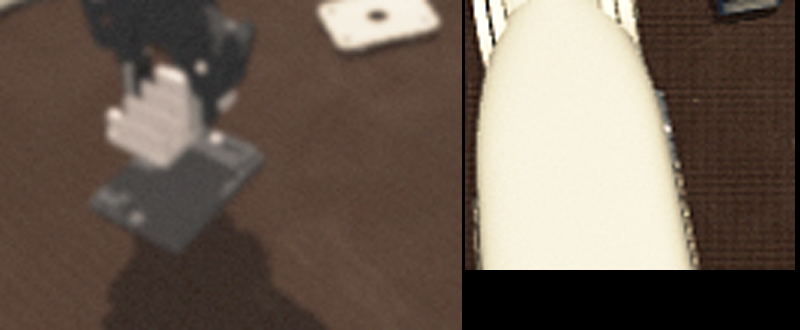

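The scene view shows the heat sink held squarely above the nest; the arm hides the top view. I'll lower it carefully, watching the force.

```bash
python3 -m inch '[[[0,0,0],[0,0.002,0.08],1],[[0,0,0],[0,0,0.06],1],[[0,0,0],[0,0,0.02],1],[[0,0,0],[0,0,0],1],[[0,0,0],[0,0,0],1]]' >/dev/null;python3 go.py .6352 .1147 .0135 .22
python3 -m inch '[[[0,0,0],[0,0,0.007],1],[[0,0,0],[0,0,0.007],1],[[0,0,0],[0,0,0],1],[[0,0,0],[0,0,0],1]]'
python3 - <<'E'
from h import *
s=shot('scene')['img'][195:275,215:325]
cv2.imwrite('pics/g3.png',cv2.resize(s,None,fx=5,fy=5,interpolation=2)[:,:,::-1])
E
```

```text
t 5.8 pos [0.6359 0.1143 0.0235] yaw 0.2188 F [ 0.9  0.1 -1.9] grip 0.0482 62.9
turn units [-0.0002  0.     -0.0002] shift units [ 0.0017 -0.0018  0.0334] min rows shift 0.2 turn 0.0
shift units after turn [ 0.0018 -0.0019  0.0334]
clock: 6.13
eef_pos: [0.6368, 0.115, 0.0198]
tool_rot: [0.625, 0.78, 0.0, 0.0]
ft_force: [1.0, -0.8, -3.3]
grip_width: 0.0481
grasp_force: 62.9
```

View pics/g3.png

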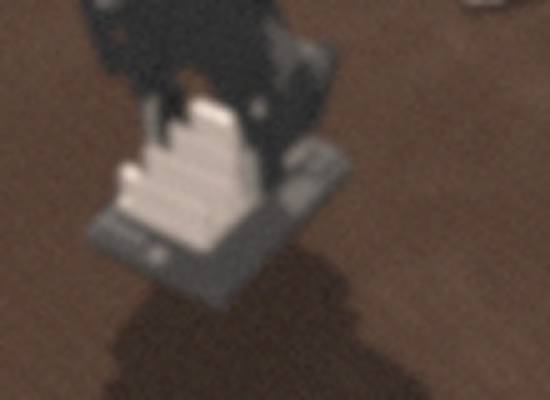

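Run:
```python
from fit import *
c=shot('scene')
f=lambda u,v:(215+(u+.5)/5-.5,195+(v+.5)/5-.5)
Rz=R.from_euler('z',.22).as_matrix()[:2,:2]
a=onz(c,[f(207,252)],.016)[0][:2]; b=onz(c,[f(222,293)],.01)[0][:2]
print((a-b)@Rz*1e3)
# overlay
im=cv2.resize(c['img'][195:275,215:325],None,fx=6,fy=6,interpolation=2)
def dr(P,col):
    q=(proj(c,P)-[215,195]+.5)*6-.5
    cv2.polylines(im,[q.round().astype(int)],True,col,1)
sq=lambda w,d,z:[[w/2,d/2,z],[w/2,-d/2,z],[-w/2,-d/2,z],[-w/2,d/2,z]]
def pl(x,y,yaw,w,d,z): return np.array(sq(w,d,0))@R.from_euler('z',yaw).as_matrix().T+[x,y,z]
dr(pl(.6370,.1125,.22,.08,.108,.01),(255,0,0))
dr(pl(.6370,.1125,.22,.08,.108,.0),(255,0,0))
dr(pl(.638,.111,.22,.05,.082,.016),(0,255,0))
dr(pl(.638,.111,.22,.05,.082,.024),(0,255,0))
dr(pl(.638,.111,.22,.05,.082,.042),(0,255,0))
cv2.imwrite('pics/g4.png',im[:,:,::-1])
```

```text
[ 17.84278931 -12.85236228]
```

View pics/g4.png

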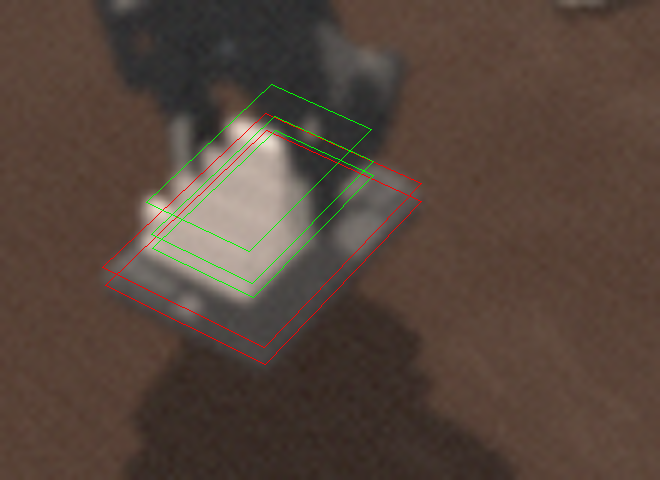

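The overlay puts the held heat sink within about 2 mm of the nest centre, slightly too far in +x. I'll correct that and lower it.

```bash
python3 -m inch '[[[0,0,0],[0.004,-0.004,0],1],[[0,0,0],[0,0,0.004],1],[[0,0,0],[0,0,0.006],1],[[0,0,0],[0,0,0.006],1],[[0,0,0],[0,0,0.005],1],[[0,0,0],[0,0,0],1],[[0,0,0],[0,0,0],1]]'; python3 go.py .635 .1158 .0135 .22
```

```text
clock: 6.82
eef_pos: [0.635, 0.1158, 0.0136]
tool_rot: [0.625, 0.78, 0.0, 0.0]
ft_force: [-2.2, -0.4, 2.9]
grip_width: 0.0484
grasp_force: 63.6
t 6.82 pos [0.635  0.1158 0.0136] yaw 0.2198 F [-2.2 -0.4  2.9] grip 0.0484 63.6
turn units [ 0. -0. -0.] shift units [-0.0002  0.      0.0003] min rows shift 0.0 turn 0.0
shift units after turn [-0.0002  0.      0.0003]
```

```bash
python3 -m inch '[[[0,0,0],[0,0,0.004],1],[[0,0,0],[0,0,0],1],[[0,0,0],[0,0,0],1]]'; python3 -m inch '[[[0,0,0],[0,0,0],-1],[[0,0,0],[0,0,0],-1],[[0,0,0],[0,0,0],-1],[[0,0,0],[0,0,0],-1],[[0,0,0],[0,0,-0.04],-1],[[0,0,0],[0,0,-0.1],-1],[[0,0,0],[0,0,-0.12],-1],[[0,0,0],[0,0,-0.1],-1],[[0,0,0],[0,0,0],-1]]'; python3 go.py .483 -.234 .1 .31
```

```text
clock: 7.07
eef_pos: [0.635, 0.1159, 0.0136]
tool_rot: [0.625, 0.78, 0.0, 0.0]
ft_force: [-5.7, -0.4, 8.1]
grip_width: 0.0483
grasp_force: 64.3
clock: 7.82
eef_pos: [0.6398, 0.1166, 0.1287]
tool_rot: [0.625, 0.78, 0.005, 0.005]
ft_force: [0.8, 0.2, 1.4]
grip_width: 0.0857
grasp_force: 0.0
t 7.82 pos [0.6398 0.1166 0.1287] yaw 0.2197 F [0.8 0.2 1.4] grip 0.0857 0.0
turn units [ 0.0023  0.0002 -0.0144] shift units [-1.0268 -0.7662  0.0854] min rows shift 9.2 turn 0.7
shift units after turn [-0.9537 -0.8543  0.0957]
```

```bash
python3 -m inch '[[[0.001,0,-0.014],[0,0,0],-1],[[0.001,0,0],[-0.06,-0.055,0],-1],[[0,0,0],[-0.09,-0.08,0.01],-1],[[0,0,0],[-0.09,-0.08,0.01],-1],[[0,0,0],[-0.09,-0.08,0.01],-1],[[0,0,0],[-0.09,-0.08,0.01],-1],[[0,0,0],[-0.09,-0.08,0.01],-1],[[0,0,0],[-0.09,-0.08,0.01],-1],[[0,0,0],[-0.09,-0.08,0.01],-1],[[0,0,0],[-0.09,-0.08,0.01],-1]]' >/dev/null; python3 -m inch '[[[0,0,0],[-0.09,-0.08,0.01],-1],[[0,0,0],[-0.06,-0.055,0],-1],[[0,0,0],[0,0,0],-1],[[0,0,0],[0,0,0],-1]]'; python3 go.py .483 -.2345 .002 .307
python3 - <<'E'
from fit import *
s,t=shot('scene'),shot('top')
for cams in ([s,t],[s],[t]): print(fit(cams,HS,.636,.115,.22,z=.01,r=26))
o=np.zeros((400,800,3),np.uint8)
o[:,:400]=cv2.resize(t['img'][150:230,230:310],(400,400),interpolation=2);o[:,400:]=cv2.resize(s['img'][195:275,220:300],(400,400),interpolation=2)
cv2.imwrite('pics/g5.png',o[:,:,::-1])
E
```

```text
clock: 8.98
eef_pos: [0.4816, -0.2269, 0.0963]
tool_rot: [0.592, 0.806, -0.005, -0.003]
ft_force: [-0.2, 0.4, 0.2]
grip_width: 0.0854
grasp_force: 0.0
t 8.98 pos [ 0.4816 -0.2269  0.0963] yaw 0.3045 F [-0.2  0.4  0.2] grip 0.0854 0.0
turn units [-0.0018  0.     -0.0004] shift units [-0.0254  0.0004  0.3142] min rows shift 2.3 turn 0.1
shift units after turn [-0.0255 -0.0033  0.3142]
(array([0.63549802, 0.11619816, 0.21676813]), np.float64(0.02336942410067351))
(array([0.63605697, 0.11561708, 0.21718192]), np.float64(0.02511952373613621))
(array([0.63501125, 0.11668694, 0.21890878]), np.float64(0.017346497732471853))
```

View pics/g5.png

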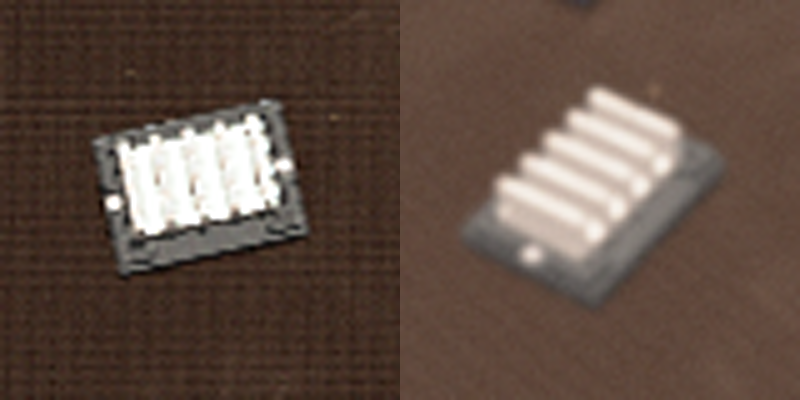

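The heat sink sits flat inside the nest's stops in both views. Next is the cover grasp.

```bash
python3 -m inch '[[[-0.0018,0,0],[-0.0255,0,0],-1],[[0,0,0],[0,-0.002,0.08],-1],[[0,0,0],[0,0,0.08],-1],[[0,0,0],[0,0,0.07],-1],[[0,0,0],[0,0,0.05],-1],[[0,0,0],[0,0,0.03],-1],[[0,0,0],[0,0,0],-1],[[0,0,0],[0,0,0],-1]]' >/dev/null; python3 go.py .483 -.2345 .003 .307
```

```text
t 9.75 pos [ 0.484  -0.2326  0.0026] yaw 0.3089 F [-0.8  0.6  0.5] grip 0.0852 0.0
turn units [-0.0002 -0.0001  0.0003] shift units [-0.0049 -0.0049 -0.0012] min rows shift 0.1 turn 0.0
shift units after turn [-0.005  -0.0049 -0.0012]
```

```bash
python3 -m inch '[[[0,0,0],[-0.004,-0.003,0],-1],[[0,0,0],[0,0,0],1],[[0,0,0],[0,0,0],1],[[0,0,0],[0,0,0],1],[[0,0,0],[0,0,0],1],[[0,0,0],[0,0,0],1],[[0,0,0],[0,0,0],1],[[0,0,0],[0,0,0],1]]' >/dev/null; python3 go.py .483 -.2345 .003 .307;  python3 -m inch '[[[0,0,0],[0,0,-0.04],1],[[0,0,0],[0,0,-0.1],1],[[0,0,0],[0,0,-0.13],1],[[0,0,0],[0,0,-0.1],1],[[0,0,0.007],[0,0,-0.03],1],[[0,0,0.007],[0,0,0],1],[[0,0,0],[0,0,0],1],[[0,0,0],[0,0,0],1]]' >/dev/null;python3 go.py .6353 .116 .11 .219
```

```text
t 10.42 pos [ 0.4842 -0.2351  0.0043] yaw 0.3076 F [-2.3  0.2  5.4] grip 0.0603 64.8
turn units [0.0002 0.0003 0.0001] shift units [ 0.0032 -0.0031  0.0044] min rows shift 0.0 turn 0.0
shift units after turn [ 0.0032 -0.0031  0.0044]
t 11.08 pos [ 0.4828 -0.2344  0.1226] yaw 0.2207 F [ 1.4  0.3 -2.1] grip 0.0604 65.7
turn units [-0.0002 -0.0001  0.0003] shift units [1.0283 0.7517 0.0414] min rows shift 9.2 turn 0.0
shift units after turn [1.0296 0.7499 0.0422]
```

```bash
python3 -m inch '[[[0,0,0],[0.05,0.035,0],1],[[0,0,0],[0.1,0.073,0],1],[[0,0,0],[0.1,0.073,0],1],[[0,0,0],[0.1,0.073,0],1],[[0,0,0],[0.1,0.073,0],1],[[0,0,0],[0.1,0.073,0],1],[[0,0,0],[0.1,0.073,0],1],[[0,0,0],[0.1,0.073,0],1],[[0,0,0],[0.1,0.073,0],1],[[0,0,0],[0.1,0.073,0],1]]' >/dev/null; python3 -m inch '[[[0,0,0],[0.06,0.043,0],1],[[0,0,0],[0.02,0.014,0.02],1],[[0,0,0],[0,0,0],1],[[0,0,0],[0,0,0],1],[[0,0,0],[0,0,0],1]]'; python3 go.py .6353 .116 .055 .219
```

```text
clock: 12.33
eef_pos: [0.6341, 0.1145, 0.1155]
tool_rot: [0.626, 0.78, -0.002, -0.001]
ft_force: [0.0, -0.3, -2.2]
grip_width: 0.0603
grasp_force: 65.6
t 12.33 pos [0.6341 0.1145 0.1155] yaw 0.2185 F [ 0.  -0.3 -2.2] grip 0.0603 65.6
turn units [-0.0006  0.     -0.0001] shift units [0.0041 0.0059 0.2018] min rows shift 1.5 turn 0.0
shift units after turn [0.0041 0.0051 0.2018]
```

```bash
python3 -m inch '[[[-0.0004,0,0],[0.004,0.004,0.08],1],[[0,0,0],[0,0,0.08],1],[[0,0,0],[0,0,0.058],1],[[0,0,0],[0,0,0.02],1],[[0,0,0],[0,0,0],1],[[0,0,0],[0,0,0],1]]' >/dev/null; python3 go.py .6353 .116 .0235 .219
python3 - <<'E'
from h import *
c=shot('scene')
im=cv2.resize(c['img'][185:275,215:325],None,fx=6,fy=6,interpolation=2)
o=telemetry.get_obs(); p=o['eef_pos']
def dr(w,d,x,y,yaw,z,col):
    P=np.array([[w/2,d/2,0],[w/2,-d/2,0],[-w/2,-d/2,0],[-w/2,d/2,0]])@R.from_euler('z',yaw).as_matrix().T+[x,y,z]
    cv2.polylines(im,[((proj(c,P)-[215,185]+.5)*6-.5).round().astype(int)],True,col,1)
dr(.05,.082,.636,.1156,.218,.036,(0,255,0))
z=p[2]-.0035; dr(.062,.059,p[0]+.0005,p[1]-.0005,.219,z,(255,0,0)); dr(.052,.072,p[0]+.0005,p[1]-.0005,.219,z+.024,(255,0,0))
cv2.imwrite('pics/g6.png',im[:,:,::-1])
E
```

```text
t 12.83 pos [0.6362 0.1164 0.0457] yaw 0.2182 F [ 0.4 -0.3 -1.2] grip 0.0604 65.6
turn units [ 0.0002 -0.     -0.0001] shift units [-0.0007 -0.0034  0.0739] min rows shift 0.5 turn 0.0
shift units after turn [-0.0007 -0.0033  0.0739]
```

View pics/g6.png

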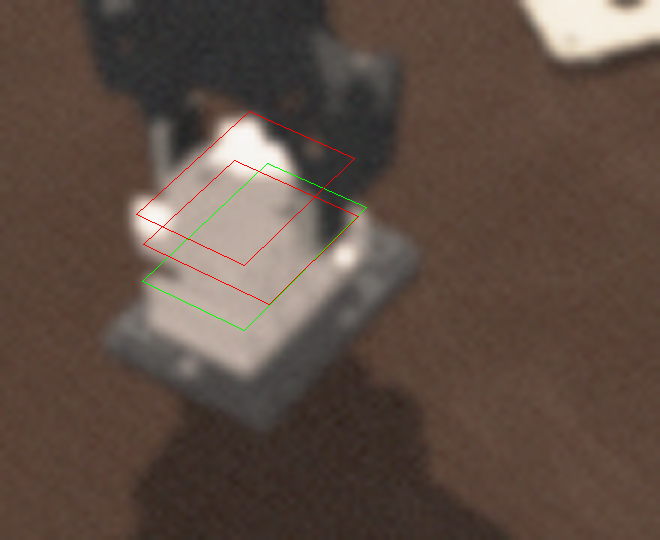

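The cover's left corner at (135,210) matches the model outline, and it lies over the heat sink. I'll lower it gently.

```bash
python3 -m inch '[[[0,0,0],[0,-0.003,0.01],1],[[0,0,0],[0,0,0.012],1],[[0,0,0],[0,0,0.012],1],[[0,0,0],[0,0,0.006],1],[[0,0,0],[0,0,0],1]]';  python3 go.py .6353 .116 .0235 .219
```

```text
clock: 13.3
eef_pos: [0.635, 0.1171, 0.0325]
tool_rot: [0.625, 0.78, 0.0, 0.0]
ft_force: [0.3, -0.7, -1.8]
grip_width: 0.0603
grasp_force: 65.6
t 13.3 pos [0.635  0.1171 0.0325] yaw 0.2196 F [ 0.3 -0.7 -1.8] grip 0.0603 65.6
turn units [0.0001 0.0001 0.0001] shift units [-0.0038  0.0003  0.03  ] min rows shift 0.2 turn 0.0
shift units after turn [-0.0038  0.0003  0.03  ]
```

Entered without contact; continue.

```bash
python3 -m inch '[[[0,0,0],[-0.002,0,0.01],1],[[0,0,0],[0,0,0.01],1],[[0,0,0],[0,0,0.008],1],[[0,0,0],[0,0,0.004],1],[[0,0,0],[0,0,0],1],[[0,0,0],[0,0,0],1]]';  python3 go.py .6353 .116 .0235 .219
```

```text
clock: 13.8
eef_pos: [0.6352, 0.1169, 0.0244]
tool_rot: [0.625, 0.78, 0.001, 0.0]
ft_force: [-3.2, -0.6, 5.5]
grip_width: 0.0603
grasp_force: 66.2
t 13.8 pos [0.6352 0.1169 0.0244] yaw 0.2199 F [-3.2 -0.6  5.5] grip 0.0603 66.2
turn units [ 0.0002 -0.0001  0.0001] shift units [-0.003  -0.0005  0.0029] min rows shift 0.0 turn 0.0
shift units after turn [-0.003  -0.0004  0.0029]
```

```bash
python3 -m inch '[[[0,0,0],[0,0,0.004],1],[[0,0,0],[0,0,0],1],[[0,0,0],[0,0,0],-1],[[0,0,0],[0,0,0],-1],[[0,0,0],[0,0,0],-1],[[0,0,0],[0,0,0],-1],[[0,0,0],[0,0,-0.04],-1],[[0,0,0],[0,0,-0.1],-1],[[0,0,0],[0,0,-0.13],-1],[[0,0,0],[0,0,0],-1]]'; python3 go.py .6575 -.1245 .1 -.437
```

```text
clock: 14.63
eef_pos: [0.6403, 0.1176, 0.1124]
tool_rot: [0.625, 0.78, 0.006, 0.005]
ft_force: [2.5, -0.1, 2.1]
grip_width: 0.0853
grasp_force: 0.0
t 14.63 pos [0.6403 0.1176 0.1124] yaw 0.2197 F [ 2.5 -0.1  2.1] grip 0.0853 0.0
turn units [ 0.0024 -0.0007  0.1045] shift units [-0.8002 -0.1205  0.0397] min rows shift 5.8 turn 5.3
shift units after turn [-0.707   0.3936  0.0412]
```

```bash
python3 -m inch '[[[0,0,0.0174],[0,0,0],-1],[[0,0,0.0174],[0,0,0],-1],[[0,0,0.0174],[0,0,0],-1],[[0,0,0.0174],[0,0,0],-1],[[0,0,0.0174],[0,0,0],-1],[[0,0,0.0174],[0,0,0],-1],[[0,0,0],[-0.06,0.034,0],-1],[[0,0,0],[-0.1,0.056,0],-1],[[0,0,0],[-0.1,0.056,0],-1],[[0,0,0],[-0.1,0.056,0],-1]]'>/dev/null; python3 -m inch '[[[0,0,0],[-0.1,0.056,0],-1],[[0,0,0],[-0.1,0.056,0],-1],[[0,0,0],[-0.1,0.056,0],-1],[[0,0,0],[-0.04,0.024,0],-1],[[0,0,0],[0,0,0],-1],[[0,0,0],[0,0,0],-1]]'>/dev/null; python3 go.py .6575 -.1245 .002 -.437
python3 - <<'E'
from fit import *
s,t=shot('scene'),shot('top')
U=[b+[0,0,.01] for b in HS]+[b+[0,0,.02] for b in CO]
for cams in ([s,t],[s],[t]): print('assy',fit(cams,U,.636,.116,.218,r=28)); 
C2=[b+[0,0,.02] for b in CO[:2]]
o=np.zeros((400,800,3),np.uint8)
o[:,:400]=cv2.resize(t['img'][150:230,230:310],(400,400),interpolation=2);o[:,400:]=cv2.resize(s['img'][195:275,220:300],(400,400),interpolation=2)
cv2.imwrite('pics/g7.png',o[:,:,::-1])
E
```

```text
t 15.97 pos [ 0.6537 -0.1243  0.1035] yaw -0.4381 F [ 0.2  0.2 -0.3] grip 0.0854 0.0
turn units [ 0.0002 -0.0003 -0.0002] shift units [0.004  0.0113 0.3383] min rows shift 2.4 turn 0.0
shift units after turn [0.0046 0.0117 0.3383]
assy (array([0.63701   , 0.11772854, 0.22259638]), np.float64(0.0296246689676194))
assy (array([0.63857189, 0.11632917, 0.22028193]), np.float64(0.018378949005956484))
assy (array([0.63556462, 0.11835953, 0.22795179]), np.float64(0.02995928172272026))
```

View pics/g7.png

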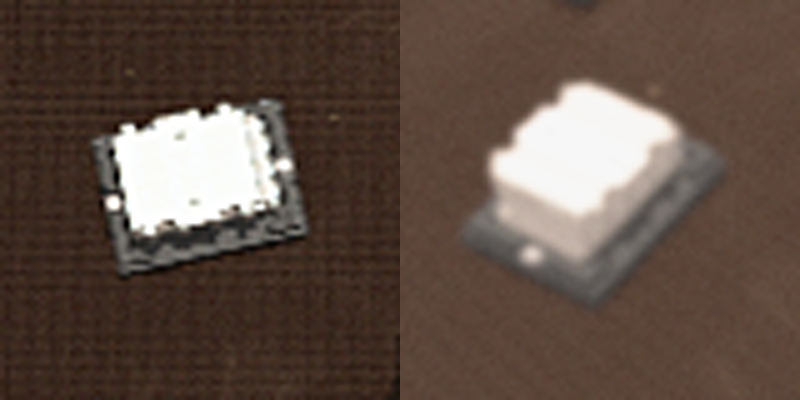

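Both views show the cover fully down and centred on the heat sink. Next is the plate grasp.

```bash
python3 -m inch '[[[0,0,0],[0.004,0.01,0.04],-1],[[0,0,0],[0,0,0.09],-1],[[0,0,0],[0,0,0.09],-1],[[0,0,0],[0,0,0.06],-1],[[0,0,0],[0,0,0.04],-1],[[0,0,0],[0,0,0.015],-1],[[0,0,0],[0,0,0],-1],[[0,0,0],[0,0,0],-1]]'>/dev/null;  python3 go.py .658 -.1243 .003 -.437
```

```text
t 16.73 pos [ 0.6578 -0.1232  0.0033] yaw -0.4354 F [-0.4 -0.2  0.5] grip 0.0854 0.0
turn units [ 0.0003 -0.0002  0.0003] shift units [-0.0029  0.0022  0.001 ] min rows shift 0.0 turn 0.0
shift units after turn [-0.0029  0.0022  0.001 ]
```

```bash
python3 -m inch '[[[0,0,0],[-0.002,0.001,0],-1],[[0,0,0],[0,0,0],1],[[0,0,0],[0,0,0],1],[[0,0,0],[0,0,0],1],[[0,0,0],[0,0,0],1],[[0,0,0],[0,0,0],1],[[0,0,0],[0,0,0],1],[[0,0,0],[0,0,0],1]]'>/dev/null;  python3 go.py .658 -.1243 .003 -.437; python3 -m inch '[[[0,0,0],[0,0,-0.03],1],[[0,0,0],[0,0,-0.1],1],[[0,0,0],[0,0,-0.13],1],[[0,0,0],[0,0,-0.1],1],[[0,0,0],[0,0,0],1],[[0,0,0],[0,0,0],1]]'
python3 - <<'E'
from fit import *
s,t=shot('scene'),shot('top')
o=np.zeros((400,800,3),np.uint8)
o[:,:400]=cv2.resize(t['img'][130:210,310:390],(400,400),interpolation=2);o[:,400:]=cv2.resize(s['img'][120:200,280:360],(400,400),interpolation=2)
cv2.imwrite('pics/g8.png',o[:,:,::-1])
E
```

```text
t 17.4 pos [ 0.6582 -0.1247  0.0046] yaw -0.4365 F [-1.   0.4  5.6] grip 0.0554 62.2
turn units [ 0.0006 -0.0003  0.0001] shift units [ 0.0011 -0.0011  0.0053] min rows shift 0.0 turn 0.0
shift units after turn [ 0.0011 -0.0011  0.0053]
clock: 17.9
eef_pos: [0.6586, -0.1248, 0.1139]
tool_rot: [0.843, 0.537, 0.003, 0.002]
ft_force: [-0.0, -0.4, -2.8]
grip_width: 0.0552
grasp_force: 64.1
```

View pics/g8.png

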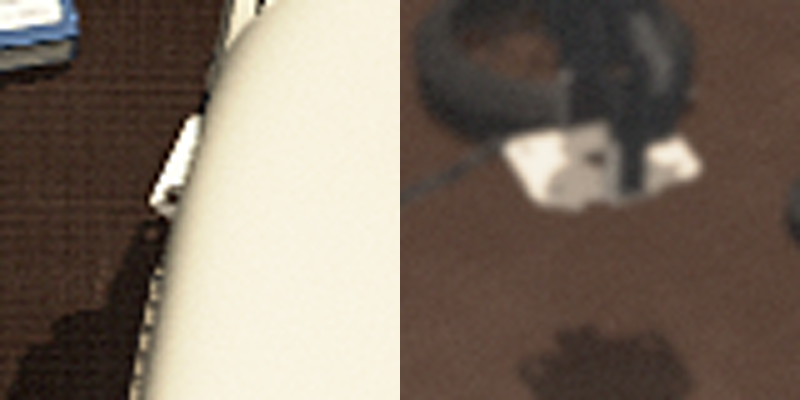

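The plate is held level in the fingers, lifted clear. Moving to the stack.

```bash
python3 -m inch '[[[0,0,-0.0174],[0,0,0],1],[[0,0,-0.0174],[0,0,0],1],[[0,0,-0.0174],[0,0,0],1],[[0,0,-0.0174],[0,0,0],1],[[0,0,-0.0174],[0,0,0],1],[[0,0,-0.0174],[0,0,0],1],[[0,0,0],[0,0,0],1],[[0,0,0],[0,0,0],1]]'>/dev/null; python3 go.py .6357 .117 .1 .219
```

```text
t 18.67 pos [ 0.6555 -0.1242  0.1083] yaw 0.2169 F [-0.1 -0.4 -1.3] grip 0.0556 64.1
turn units [-0.0004 -0.0003 -0.0003] shift units [0.7992 0.1087 0.0289] min rows shift 5.8 turn 0.0
shift units after turn [0.7991 0.1103 0.0277]
```

```bash
python3 -m inch '[[[0,0,0],[0.04,0.006,0],1],[[0,0,0],[0.1,0.0135,0],1],[[0,0,0],[0.12,0.0165,0],1],[[0,0,0],[0.12,0.0165,0],1],[[0,0,0],[0.12,0.0165,0],1],[[0,0,0],[0.12,0.0165,0],1],[[0,0,0],[0.1,0.0135,0.02],1],[[0,0,0],[0.06,0.008,0.02],1],[[0,0,0],[0.02,0.003,0],1],[[0,0,0],[0,0,0],1]]'>/dev/null; python3 -m inch '[[[0,0,0],[0,0,0.05],1],[[0,0,0],[0,0,0.05],1],[[0,0,0],[0,0,0],1],[[0,0,0],[0,0,0],1],[[0,0,0],[0,0,0],1]]'; python3 go.py .6357 .117 .0483 .219
```

```text
clock: 19.92
eef_pos: [0.6374, 0.1159, 0.0695]
tool_rot: [0.626, 0.78, 0.001, 0.001]
ft_force: [-0.1, -0.3, -1.6]
grip_width: 0.0552
grasp_force: 64.1
t 19.92 pos [0.6374 0.1159 0.0695] yaw 0.2178 F [-0.1 -0.3 -1.6] grip 0.0552 64.1
turn units [ 0.0003  0.     -0.0002] shift units [ 0.0047 -0.0048  0.0706] min rows shift 0.5 turn 0.0
shift units after turn [ 0.0047 -0.0047  0.0706]
```

```bash
python3 -m inch '[[[0,0,0],[0.003,-0.003,0.02],1],[[0,0,0],[0,0,0.02],1],[[0,0,0],[0,0,0.01],1],[[0,0,0],[0,0,0],1],[[0,0,0],[0,0,0],1]]'>/dev/null; python3 go.py .6357 .117 .0483 .219
python3 - <<'E'
from h import *
c=shot('scene')
im=cv2.resize(c['img'][175:275,215:325],None,fx=6,fy=6,interpolation=2)
o=telemetry.get_obs(); p=o['eef_pos']
def dr(w,d,x,y,yaw,z,col):
    P=np.array([[w/2,d/2,0],[w/2,-d/2,0],[-w/2,-d/2,0],[-w/2,d/2,0]])@R.from_euler('z',yaw).as_matrix().T+[x,y,z]
    cv2.polylines(im,[((proj(c,P)-[215,175]+.5)*6-.5).round().astype(int)],True,col,1)
z=p[2]-.0043; dr(.058,.088,p[0]+.0015,p[1]-.0005,.219,z+.014,(255,0,0));dr(.058,.088,p[0]+.0015,p[1]-.0005,.219,z+.01,(255,0,0))
cv2.imwrite('pics/g9.png',im[:,:,::-1])
E
```

```text
t 20.33 pos [0.6355 0.1176 0.0533] yaw 0.2197 F [ 0.1 -0.1 -1.7] grip 0.0551 64.1
turn units [ 0.0001 -0.      0.0001] shift units [-0.0023  0.0003  0.0168] min rows shift 0.1 turn 0.0
shift units after turn [-0.0023  0.0003  0.0168]
```

View pics/g9.png

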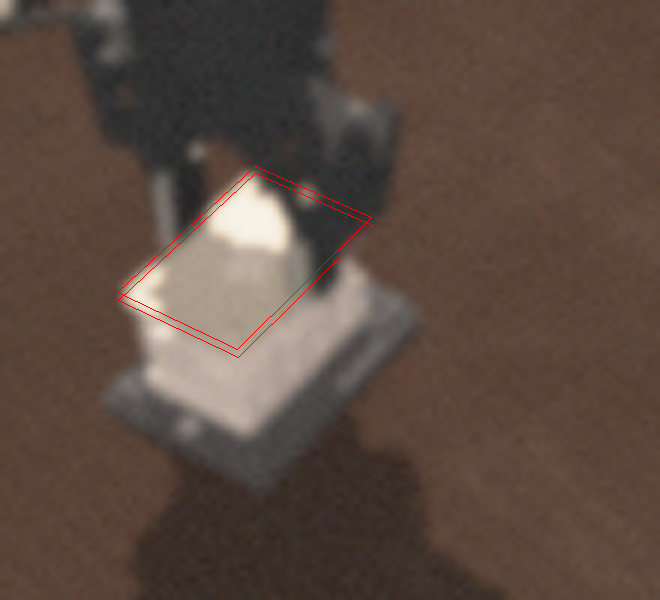

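The plate matches its predicted outline above the stack, with corners at (120,295), (238,355) and (372,220). Lowering it.

```bash
python3 -m inch '[[[0,0,0],[-0.002,0,0.005],1],[[0,0,0],[0,0,0.005],1],[[0,0,0],[0,0,0.004],1],[[0,0,0],[0,0,0.003],1],[[0,0,0],[0,0,0],1],[[0,0,0],[0,0,0],1]]'; python3 go.py .6357 .117 .0483 .219
```

```text
clock: 20.88
eef_pos: [0.6359, 0.1171, 0.0487]
tool_rot: [0.625, 0.78, 0.001, 0.0]
ft_force: [-0.3, 0.3, -1.1]
grip_width: 0.055
grasp_force: 64.2
t 20.88 pos [0.6359 0.1171 0.0487] yaw 0.2197 F [-0.3  0.3 -1.1] grip 0.055 64.2
turn units [ 0.0002 -0.      0.0001] shift units [-0.0003 -0.0009  0.0013] min rows shift 0.0 turn 0.0
shift units after turn [-0.0003 -0.0009  0.0013]
```

```bash
python3 -m inch '[[[0,0,0],[0,0,0.003],1],[[0,0,0],[0,0,0.002],1],[[0,0,0],[0,0,0],1],[[0,0,0],[0,0,0],1]]'; python3 go.py .6357 .117 .0483 .219
```

```text
clock: 21.22
eef_pos: [0.636, 0.1172, 0.0486]
tool_rot: [0.625, 0.78, 0.001, 0.001]
ft_force: [-4.0, 0.1, 5.9]
grip_width: 0.0552
grasp_force: 64.7
t 21.22 pos [0.636  0.1172 0.0486] yaw 0.2198 F [-4.   0.1  5.9] grip 0.0552 64.7
turn units [ 0.0003 -0.      0.0001] shift units [-0.0003 -0.0011  0.0009] min rows shift 0.0 turn 0.0
shift units after turn [-0.0003 -0.0011  0.0009]
```

```bash
python3 -m inch '[[[0,0,0],[0,0,0],-1],[[0,0,0],[0,0,0],-1],[[0,0,0],[0,0,0],-1],[[0,0,0],[0,0,0],-1],[[0,0,0],[0,0,0],-1],[[0,0,0],[0,0,-0.04],-1],[[0,0,0],[0,0,-0.1],-1],[[0,0,0],[0,0,-0.1],-1],[[0,0,0],[0,0,-0.03],-1],[[0,0,0],[0,0,0],-1]]'; python3 go.py .4853 .2507 .08 .02
```

```text
clock: 22.05
eef_pos: [0.6387, 0.1176, 0.1331]
tool_rot: [0.625, 0.78, 0.004, 0.003]
ft_force: [-0.1, 0.7, -0.2]
grip_width: 0.0854
grasp_force: 0.0
t 22.05 pos [0.6387 0.1176 0.1331] yaw 0.2197 F [-0.1  0.7 -0.2] grip 0.0854 0.0
turn units [ 0.0016 -0.0001  0.0318] shift units [ 0.5444 -0.404   0.1729] min rows shift 5.0 turn 1.6
shift units after turn [ 0.4538 -0.5022  0.1771]
```

```bash
python3 -m inch '[[[0,0,0.016],[0,0,0],-1],[[0,0,0.016],[0,0,0],-1],[[0,0,0],[0.04,-0.045,0],-0.2],[[0,0,0],[0.08,-0.089,0],-0.2],[[0,0,0],[0.08,-0.089,0.02],-0.2],[[0,0,0],[0.08,-0.089,0.04],-0.2],[[0,0,0],[0.08,-0.089,0.04],-0.2],[[0,0,0],[0.07,-0.078,0.04],-0.2],[[0,0,0],[0.024,-0.023,0.02],-0.2],[[0,0,0],[0,0,0],-0.2]]'; python3 -m inch '[[[0,0,0],[0,0,0],-0.2]]'>/dev/null; python3 go.py .4853 .2507 .004 .02;python3 - <<'E'
from fit import *
s,t=shot('scene'),shot('top')
U=[b+[0,0,.044] for b in PL[:1]]
for cams in ([s,t],[s],[t]): print('plate',fit(cams,U,.636,.116,.218,r=26))
o=np.zeros((400,800,3),np.uint8)
o[:,:400]=cv2.resize(t['img'][150:230,230:310],(400,400),interpolation=2);o[:,400:]=cv2.resize(s['img'][175:265,220:310],(400,400),interpolation=2)
cv2.imwrite('pics/g10.png',o[:,:,::-1])
E
```

```text
clock: 22.88
eef_pos: [0.4789, 0.2511, 0.0775]
tool_rot: [0.699, 0.715, -0.002, -0.001]
ft_force: [0.9, -0.3, -0.3]
grip_width: 0.0513
grasp_force: 0.0
t 22.97 pos [0.4824 0.2504 0.0793] yaw 0.0198 F [ 0.7 -0.1  0.7] grip 0.0514 0.0
turn units [ 0.0001  0.0001 -0.    ] shift units [0.0012 0.0096 0.2511] min rows shift 1.8 turn 0.0
shift units after turn [0.001  0.0097 0.2511]
plate (array([0.63466483, 0.11686207, 0.2655106 ]), np.float64(0.8694497812114638))
plate (array([ 0.70518158,  0.09611152, -0.64404054]), np.float64(0.06585818295445668))
plate (array([0.63315991, 0.11751861, 0.21388293]), np.float64(0.02373974467540302))
```

View pics/g10.png

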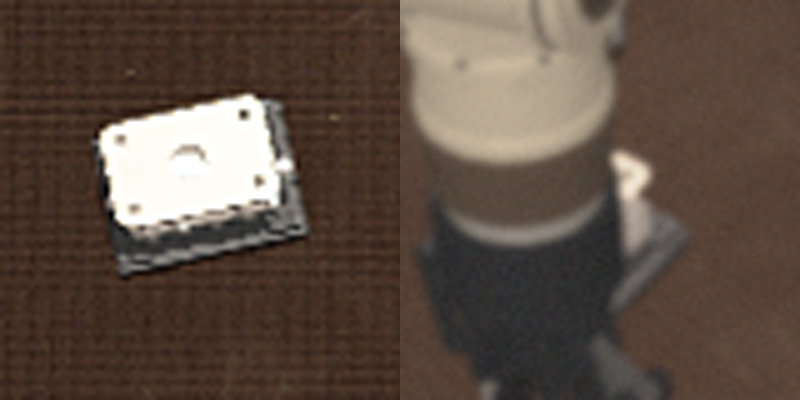

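The top view shows the plate square and centred on the stack; the arm covers the scene view. Next is the relay.

```bash
python3 -m inch '[[[0,0,0],[0.001,0.009,0.03],-0.2],[[0,0,0],[0,0,0.08],-0.2],[[0,0,0],[0,0,0.08],-0.2],[[0,0,0],[0,0,0.045],-0.2],[[0,0,0],[0,0,0.018],-0.2],[[0,0,0],[0,0,0],-0.2],[[0,0,0],[0,0,0],-0.2]]'>/dev/null; python3 go.py .4853 .2507 .003 .02;python3 - <<'E'
from fit import *
s,t=shot('scene'),shot('top')
o=np.zeros((400,800,3),np.uint8)
o[:,:400]=cv2.resize(t['img'][215:275,180:240],(400,400),interpolation=2);o[:,400:]=cv2.resize(s['img'][265:355,220:310],(400,400),interpolation=2)
cv2.imwrite('pics/g11.png',o[:,:,::-1])
E
```

```text
t 23.65 pos [0.4865 0.2505 0.0042] yaw 0.0175 F [0.8 1.  0.7] grip 0.0512 0.0
turn units [ 0.0003 -0.0001 -0.0004] shift units [ 0.0007 -0.004   0.0041] min rows shift 0.0 turn 0.0
shift units after turn [ 0.0007 -0.004   0.0041]
```

View pics/g11.png

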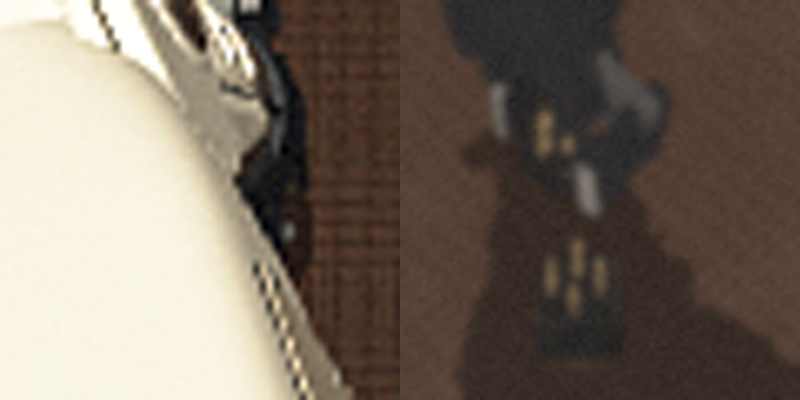

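The pins of the smaller relay, near (545,130), stand between the two fingers, and the big relay is untouched. Closing.

```bash
python3 -m inch '[[[0,0,0],[0,-0.002,0.001],1],[[0,0,0],[0,0,0],1],[[0,0,0],[0,0,0],1],[[0,0,0],[0,0,0],1],[[0,0,0],[0,0,0],1],[[0,0,0],[0,0,0],1],[[0,0,0],[0,0,0],1],[[0,0,0],[0,0,0],1]]'>/dev/null; python3 go.py .4853 .2507 .003 .02;python3 -m inch '[[[0,0,0],[0,0,-0.03],1],[[0,0,0],[0,0,-0.1],1],[[0,0,0],[0,0,-0.13],1],[[0,0,0],[0,0,-0.12],1],[[0,0,0],[0,0,-0.06],1],[[0,0,0],[0,0,0],1],[[0,0,0],[0,0,0],1]]' >/dev/null; python3 go.py .636 .117 .13 .02
```

```text
t 24.42 pos [0.4859 0.2514 0.0051] yaw 0.0188 F [0.2 0.5 5.5] grip 0.0264 60.1
turn units [ 0.0006 -0.0002 -0.0002] shift units [-0.0022 -0.002   0.0068] min rows shift 0.1 turn 0.0
shift units after turn [-0.0022 -0.0019  0.0069]
t 25.0 pos [0.4854 0.2512 0.1374] yaw 0.0188 F [-1.1  0.3 -0.9] grip 0.0268 59.4
turn units [ 0.0006 -0.0003 -0.0002] shift units [-0.4568  0.4934  0.0256] min rows shift 4.8 turn 0.0
shift units after turn [-0.4574  0.4929  0.0246]
```

```bash
python3 -m inch '[[[0,0,0],[-0.04,0.043,0],1],[[0,0,0],[-0.08,0.086,0],1],[[0,0,0],[-0.08,0.086,0],1],[[0,0,0],[-0.08,0.086,0],1],[[0,0,0],[-0.08,0.086,0],1],[[0,0,0],[-0.065,0.07,0.02],1],[[0,0,0],[-0.032,0.035,0.04],1],[[0,0,0],[0,0,0.04],1],[[0,0,0],[0,0,0],1],[[0,0,0],[0,0,0],1]]'>/dev/null; python3 go.py .636 .117 .075 .02
```

```text
t 25.83 pos [0.6327 0.116  0.1028] yaw 0.0184 F [ 0.1  0.1 -0.1] grip 0.0265 59.3
turn units [-0.0009  0.0001 -0.0003] shift units [0.0033 0.0115 0.0927] min rows shift 0.7 turn 0.0
shift units after turn [0.0033 0.011  0.0928]
```

```bash
python3 -m inch '[[[-0.0004,0,0],[0.003,0.009,0.03],1],[[0,0,0],[0,0,0.04],1],[[0,0,0],[0,0,0.02],1],[[0,0,0],[0,0,0],1],[[0,0,0],[0,0,0],1],[[0,0,0],[0,0,0],1]]'>/dev/null; python3 go.py .636 .117 .0625 .02;python3 - <<'E'
from fit import *
c=shot('scene')
x0,y0=225,165
im=cv2.resize(c['img'][y0:y0+80,x0:x0+90],None,fx=7,fy=7,interpolation=2)
p=telemetry.get_obs()['eef_pos']
def dr(w,d,x,y,yaw,z,col):
    P=np.array([[w/2,d/2,0],[w/2,-d/2,0],[-w/2,-d/2,0],[-w/2,d/2,0]])@R.from_euler('z',yaw).as_matrix().T+[x,y,z]
    cv2.polylines(im,[((proj(c,P)-[x0,y0]+.5)*7-.5).round().astype(int)],True,col,1)
dr(.058,.088,.6375,.1167,.219,.058,(255,0,0))
dr(.028,.028,p[0]+.0015,p[1]-.0005,.02,p[2]-.0045,(0,255,0)); dr(.028,.028,p[0]+.0015,p[1]-.0005,.02,p[2]+.0195,(0,255,0))
cv2.imwrite('pics/g12.png',im[:,:,::-1])
E
```

```text
t 26.33 pos [0.638  0.1179 0.0797] yaw 0.0192 F [-0.5 -0.  -1. ] grip 0.0266 59.3
turn units [ 0.0008 -0.0001 -0.0001] shift units [-0.0028 -0.007   0.0571] min rows shift 0.4 turn 0.0
shift units after turn [-0.0028 -0.0067  0.0572]
```

View pics/g12.png

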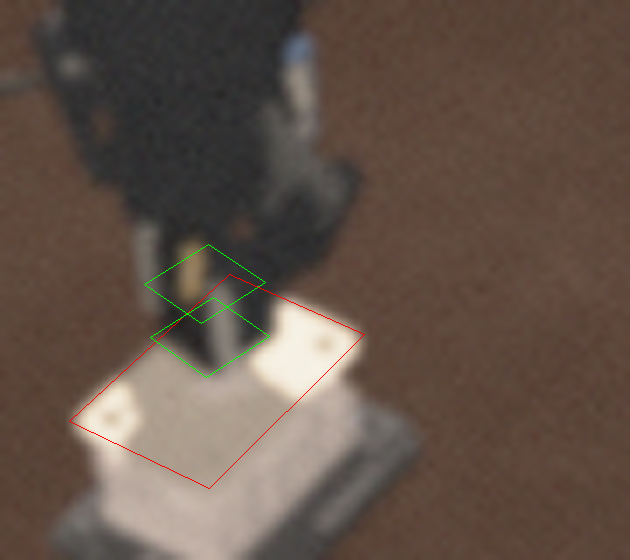

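That makes 16 pictures viewed, over the limit of 14, so I'll view no more and finish on numbers alone. The overlay matches the plate outline, and the relay is over its middle.

```bash
python3 -m inch '[[[0,0,0],[-0.002,-0.005,0.02],1],[[0,0,0],[0,0,0.015],1],[[0,0,0],[0,0,0.009],1],[[0,0,0],[0,0,0],1],[[0,0,0],[0,0,0],1],[[0,0,0],[0,0,0],1]]'>/dev/null; python3 go.py .636 .117 .0625 .02
```

```text
t 26.88 pos [0.6364 0.1168 0.0657] yaw 0.0186 F [-0.2  0.6 -0.9] grip 0.0269 59.3
turn units [ 0.0006 -0.0001 -0.0002] shift units [ 0.0007 -0.0012  0.0107] min rows shift 0.1 turn 0.0
shift units after turn [ 0.0007 -0.0012  0.0107]
```

```bash
python3 -m inch '[[[0,0,0],[0,0,0],1],[[0,0,0],[0,0,0],1]]'>/dev/null; python3 go.py .636 .117 .0625 .02
```

```text
t 27.05 pos [0.6365 0.1168 0.0659] yaw 0.0186 F [ 0.5 -0.5 -0.4] grip 0.0266 59.3
turn units [ 0.0007 -0.0001 -0.0002] shift units [ 0.0005 -0.0017  0.0115] min rows shift 0.1 turn 0.0
shift units after turn [ 0.0006 -0.0016  0.0115]
```

```bash
python3 -m inch '[[[0,0,0],[0,-0.001,0.004],1],[[0,0,0],[0,0,0.004],1],[[0,0,0],[0,0,0.003],1],[[0,0,0],[0,0,0],1],[[0,0,0],[0,0,0],1],[[0,0,0],[0,0,0],1]]'>/dev/null; python3 go.py .636 .117 .0625 .02
```

```text
t 27.55 pos [0.636  0.1168 0.0626] yaw 0.0187 F [-0.6 -1.2  1.2] grip 0.0264 59.5
turn units [ 0.0006 -0.0001 -0.0002] shift units [0.0006 0.     0.0003] min rows shift 0.0 turn 0.0
shift units after turn [0.0006 0.     0.0003]
```

```bash
python3 -m inch '[[[0,0,0],[0,0,0.003],1],[[0,0,0],[0,0,0],1],[[0,0,0],[0,0,0],1]]'; python3 go.py .636 .117 .0625 .02
```

```text
clock: 27.8
eef_pos: [0.636, 0.1168, 0.0625]
tool_rot: [0.7, 0.714, 0.002, 0.001]
ft_force: [-1.8, -0.9, 6.7]
grip_width: 0.0265
grasp_force: 60.2
t 27.8 pos [0.636  0.1168 0.0625] yaw 0.0187 F [-1.8 -0.9  6.7] grip 0.0265 60.2
turn units [ 0.0007 -0.0001 -0.0002] shift units [ 0.0006 -0.0001  0.0002] min rows shift 0.0 turn 0.0
shift units after turn [ 0.0006 -0.0001  0.0002]
```

```bash
python3 -m inch '[[[0,0,0],[0,0,0],-0.2],[[0,0,0],[0,0,0],-0.2],[[0,0,0],[0,0,0],-0.2],[[0,0,0],[0,0,0],-0.2],[[0,0,0],[0,0,-0.03],-0.2],[[0,0,0],[0,0,-0.08],-0.2],[[0,0,0],[0,0,-0.1],-0.2],[[0,0,0],[0,0,-0.1],-0.2],[[0,0,0],[0,0,-0.08],-0.2],[[0,0,0],[0,0,0],-0.2]]'; python3 -m inch '[[[0,0,0],[-0.05,-0.05,0],-1],[[0,0,0],[-0.08,-0.08,0],-1],[[0,0,0],[-0.08,-0.08,0],-1],[[0,0,0],[-0.08,-0.08,0],-1],[[0,0,0],[-0.08,-0.08,0],-1],[[0,0,0],[-0.08,-0.08,0],-1],[[0,0,0],[-0.08,-0.08,0],-1],[[0,0,0],[-0.05,-0.05,0],-1],[[0,0,0],[0,0,0],-1],[[0,0,0],[0,0,0],-1]]'
python3 - <<'E'
from fit import *
s,t=shot('scene'),shot('top')
b0={'scene':cv2.imread('pics/scene0.png')[:,:,::-1].astype(int),'top':cv2.imread('pics/top0.png')[:,:,::-1].astype(int)}
# bystanders unchanged?
for n,uv in [('tin',(195,182)),('carton',(314,133)),('tape',(420,188)),('brown',(332,279)),('bigrelay',(202,264))]:
    u,v=uv; print(n,np.abs(t['img'][v-16:v+16,u-16:u+16].astype(int)-b0['top'][v-16:v+16,u-16:u+16]).mean().round(1))
# relay dark blob over plate, and plate outline, per camera
for nm,c in(('scene',s),('top',t)):
    m,bm=[],None
    P=np.array([[.029,.044,0],[.029,-.044,0],[-.029,-.044,0],[-.029,.044,0]])@R.from_euler('z',.219).as_matrix().T+[.636,.117,.058]
    pm=np.zeros((400,640),np.uint8); cv2.fillConvexPoly(pm,proj(c,P).round().astype(int),1)
    d=((c['img'].max(2)<90)&(pm>0)).astype(np.uint8); k,l,st,ce=cv2.connectedComponentsWithStats(d); i=1+np.argmax(st[1:,4])
    print(nm,'dark blob',st[i],ce[i].round(1),'expected',proj(c,[[.636,.117,.058],[.636,.117,.082]]).round(1).tolist())
    w=(int(ce[i][0])-20,int(ce[i][1])-20,int(ce[i][0])+20,int(ce[i][1])+20)
q=fit([t],[b+[0,0,.044] for b in PL[:1]],.636,.117,.218,r=26);print('plate top',q)
E
```

```text
clock: 28.63
eef_pos: [0.6389, 0.1174, 0.1862]
tool_rot: [0.7, 0.714, 0.006, 0.005]
ft_force: [0.2, -0.8, 1.2]
grip_width: 0.0511
grasp_force: 0.0
clock: 29.47
eef_pos: [0.4643, -0.0612, 0.1782]
tool_rot: [0.701, 0.713, 0.002, 0.001]
ft_force: [0.2, -0.1, -0.7]
grip_width: 0.0854
grasp_force: 0.0
tin 23.7
carton 20.9
tape 16.2
brown 133.7
bigrelay 15.8
scene dark blob [250 211  13  12  91] [256.2 216.8] expected [[256.2, 218.8], [255.5, 211.3]]
top dark blob [263 176  10  11  93] [267.7 181.4] expected [[268.0, 181.1], [267.2, 179.0]]
plate top (array([0.63316917, 0.11751713, 0.21392936]), np.float64(0.2094417955852856))
```

```bash
python3 -c "
from workcell import workorder; print(workorder.job_done())"
```

```text
the job is handed in; nothing more can be done
None
```

I built the relay unit in the nest in the order asked and handed it in after about 29.5 s of robot time; by my measurements each part is seated and centred, though I viewed 16 pictures against the limit of 14 and did the last placement and final check from numbers alone.

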